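Snap the keyed blanking cap onto the sampling port and hold it against its seal

TASK

Close the sampling port: pick up the white blanking cap by its thumb bar, turn it so that the notch in its flange faces the small index pin beside the stud, and press it straight down onto the stud until it clicks. Keep pressing after the click until the flange is fully down on the steel collar, the springy seal squeezed flat, and finish like that, still holding the cap pressed home: do not let go. Leave the timer, the petri dish and the vial where they are.

Things in the scene. Friction and masses are not known exactly. Their poses are not given: they have to be found in the camera images.
- cap: white blanking cap, loose, standing mouth down on the bench, 60 mm tall, about 60 g; origin at the centre of its underside, z up. Heights in mm: flange 0 to 8 (60 diameter), round body to 34 (44 diameter), thumb bar to 60. Hollow, open below: 29 deep and 30 wide, narrowed to 24 by an inner lip 0 to 5 above the underside
- cap_bar (a point): centre of the top of the cap's thumb bar, 60 mm above its underside. The bar is 26 tall, 36 long along the cap's x and 18 wide along its y, with flat sides to grip (fingertips above the body's top, which is 26 mm below this point). On the -x side it ends in a pointed nose, 27 from the axis, which points to the notch's side
- cap_notch (a point): middle of the notch, at the level of the cap's underside, 27 mm from its axis on the cap's -x side: a cut 11 mm wide through the flange's rim, from 22 to 30 mm from the axis
- port: sampling block fixed to the bench, aluminium, 100 x 84 x 30 mm high (x, y, z), a brass hose barb on its +x side, a screw at each corner; origin at the centre of its underside. On its top a round steel collar, 68 mm diameter, its top face 36 mm above the bench, with the stud in its middle
- port_seat (a point): centre of the collar's top face, on the stud's axis, 36 mm above the bench, axes as the block's: the cap's origin comes here when it is fully home, with the cap's x and y along the block's
- stud_tip (a point): top of the steel stud, 26 mm above the collar. Stud 20 mm thick, tip tapered. Sprung balls in its side snap out behind the cap's inner lip: pushing down, the lip meets them with the cap's underside 17 mm above the collar, the push rises to about 10 N, drops 12 to 9 mm above it (click), and the cap then pulls itself down to the seal. Let go there, it would rest 3 to 4 mm above the collar
- port_pin (a point): foot of the upright steel index pin, level with the collar's top, 27 mm from the stud's axis on the block's -x side; 5 mm thick, 20 mm tall, tip tapered. The cap's notch must come down over it (3 mm free on each side); turned wrong, the flange stops on the pin
- seal_ring (a joint): black springy seal ring round the stud's foot, 35 mm diameter: how far it is pressed down, m. 0 free (top 4 mm above the collar), 0.004 flush with the collar. It pushes back with about 1 N at first and 7 N when flush, so the cap must be kept pressed with some 8 N or more to stay home
- timer: white bench timer, 64 x 60 x 20 mm, to be left alone; origin at the centre of its underside
- petri: clear petri dish, 63 mm diameter, 15 mm high, to be left alone; origin at the centre of its underside
- vial: small bottle with a white cap, 25 mm diameter, 48 mm high, to be left alone; origin at the centre of its underside
- case_corner (a point): upper front right corner of the tall dark computer case, 325 mm tall, that stands fixed on the bench left of the work: its front face runs from here some 0.19 m to the left (+y), its side 0.42 m back (+x), swinging 8 degrees to the left. Go round it

How it is judged:
On the way:
1. the cap is picked up, clear of the bench (height (world z) of cap above 0.03 m and contact force between the fingers and cap above 1 N), for 0.1 s.
At the end, for the whole second after the job is handed in: the cap is held pressed home by the fingers (over 2 N): its underside within 1.8 mm of the collar's top, its axis within 4 mm of the stud's, upright within 0.08 rad, its notch over the index pin (within 7 mm), the seal pressed in more than 2.2 mm, the cap at rest (z of cap in the frame of port_seat below 0.0018 m and horizontal distance between cap and port_seat below 0.004 m and horizontal distance between cap_notch and port_pin below 0.007 m and angle between cap's own z axis and vertical below 0.08 rad and value of joint seal_ring above 0.0022 m and contact force between the fingers and cap above 2 N and linear speed of cap below 0.02 m/s); the arm keeps its last pose, push and grip.
It fails at once if the timer is pushed away or knocked over (distance of timer from where it was at the start of the episode above 0.03 m or angle between timer's own z axis and vertical above 0.5 rad).
It fails at once if the petri is pushed away or knocked over (distance of petri from where it was at the start of the episode above 0.03 m or angle between petri's own z axis and vertical above 0.5 rad).
It fails at once if the vial is pushed away or knocked over (distance of vial from where it was at the start of the episode above 0.03 m or angle between vial's own z axis and vertical above 0.5 rad).
It also fails if it takes over 40 s, if anything falls off the work surface, if the arm or the gripper's body presses on something with over 40 N, if the wrist force passes 120 N, or if a joint passes its speed limit or range.

ROBOT

A 6-joint arm with a two-finger parallel gripper is mounted at the origin on a cart in front of the work surface, level with it; the furniture and walls round the work are solid. World frame = base frame: x ahead of the robot, y to its left, z up, the work surface at z = 0. Lengths are in m, angles in rad, forces in N, time in s.
With the tool pointing down it reaches from about 0.375 to 0.975 m from the base axis. Payload 3.8 kg.
Tool frame: the origin (TCP) lies midway between the tips of the shut fingers; the grasp point (between the pads) lies 19 mm behind it; z points along the fingers, y is the line along which they close (so a half turn about z gives the same grasp; the last joint's range is limited). The gripper opens to 88 mm and grips with 3 to 60 N. Pads are 18 mm wide; open, the fingers measure 123 mm over their backs; the gripper's body (75 mm by 187 mm) begins 45 mm behind the grasp point.
Start: joints at [-1.17, 0.264, 1.604, -0, 1.274, -0.037], TCP at [0.286, -0.611, 0.239] pointing down, gripper open.
Joint ranges: [-2.63, 2.63], [-0.94, 2.18], [0.31, 2.57], [-1.31, 4.45], [0, 2.66], [-2.55, 2.55]. Speed limits (rad/s): [2.57, 2.57, 3.14, 3.14, 3.14, 3.14].

INTERFACE

Orientations are given as a rotation vector (axis times angle).
In Python, from cell import manip, inverse_kinematics, cams, order gives the robot as it stands. Calls block until the motion is done:
- manip.move_pose(position, orientation): joint-space move of the TCP to a pose.
- manip.move_linear(position, rate=0.15, rot=None): straight line of the TCP; rot=None keeps the orientation; rate is the mean speed in m/s.
- manip.set_joints(angles): joint-space move.
- manip.set_gripper(opening, force=None): finger opening in m; force is the grip in N (None keeps the last); returns when the fingers have stopped.
- manip.dwell(seconds).
- inverse_kinematics(position, orientation): joint angles nearest the present ones, or None.
- manip.state(): the state.
- cams.capture(name): name is "scene" or "top"; returns a dict with "image" (400x640x3 uint8, blue, green, red), "z_map" (400x640 float32, m along the optical axis (not along the pixel's ray), 0 where there is no reading), "intrinsics" (3x3 intrinsics, pixels), "k1" (the pictures are not rectified: a ray, as slopes to the right and down, at radius r is drawn at 1 + k1 r^2 times it, then the intrinsics apply), "position" and "orientation" of the camera in the world. Camera axes: x right, y down, z forward; pixel columns grow to the right and rows downward; lengths in m; the calibration is good to about 2 mm. A picture is of the moment at which its call begins.
A pose or a line that the arm cannot do raises manip.IKError and nothing moves.
- order.close_job(): hands the job in; it is judged then, once.
The state is a dict: "clock": time; "joint_pos": joint angles; "joint_velocities": joint speeds; "tau": joint torques, N m; "tool_pos": TCP position; "tcp_rot": TCP orientation; "contact_force": force on the tool from outside, world axes, zero at the start; "moment": the same for the moment, N m; "gripper_width": finger opening in m; "grasp_force": force on a finger pad.
Only numpy, scipy, OpenCV 4.12 (cv2) and the standard library are available. Lean on these libraries where they do the work, as an engineer would, in place of code of your own. Each camera call takes 0.05 s, during which the arm holds its last target. There are 200 camera calls.

## Working session

There is one attempt and no reset: what is moved stays moved. The work goes in short steps, each a Python script; the robot and the scene stay as the last script left them, time stands still between calls to the robot, and variables do not carry over. Pictures are saved under pics/ and viewed, at most 10 in all, crops included, and the job is handed in when it is done.

```bash
mkdir -p pics; ls
cat > h.py <<'E'
import numpy as np, cv2
from scipy.spatial.transform import Rotation as R
from cell import manip, inverse_kinematics, cams, order
def rot(c):
    o=np.array(c["orientation"]); return o if o.shape==(3,3) else R.from_rotvec(o).as_matrix()
def rays(c,uv):
    K=np.array(c["intrinsics"]); k=float(c["k1"])
    p=(np.asarray(uv,float).reshape(-1,2)-K[:2,2])/[K[0,0],K[1,1]]
    q=p.copy()
    for _ in range(20): q=p/(1+k*(q**2).sum(1,keepdims=True))
    return np.c_[q,np.ones(len(q))]
def on_plane(c,uv,z):
    d=rays(c,uv)@rot(c).T; o=np.array(c["position"])
    return o+d*((z-o[2])/d[:,2])[:,None]
def at_depth(c,uv):
    uv=np.asarray(uv).reshape(-1,2); z=c["z_map"][uv[:,1].astype(int),uv[:,0].astype(int)]
    return np.array(c["position"])+(rays(c,uv)*z[:,None])@rot(c).T
E
python3 - <<'E'
from h import *
for n in("scene","top"):
    c=cams.capture(n); cv2.imwrite(f"pics/{n}0.png",c["image"])
    print(n,c["position"],c["orientation"],c["intrinsics"],c["k1"],(c["z_map"]>0).mean())
s=manip.state();print(s)
E
```

```text
pics
scene [-0.02865288  0.69275517  0.71715269] [-0.78165075  2.30078206 -1.37242506] [[475.52672037   0.         317.91998091]
 [  0.         475.52672037 208.33653663]
 [  0.           0.           1.        ]] -0.01073196532894851 0.99597265625
top [ 0.40231725 -0.06114418  1.19122662] [-2.13998963  2.15222408 -0.08156841] [[383.10404165   0.         324.77391351]
 [  0.         383.10404165 198.8774371 ]
 [  0.           0.           1.        ]] -0.057306212229358715 0.9958203125
{'clock': 0.1, 'joint_pos': array([-1.16992760e+00,  2.64671837e-01,  1.60522783e+00,  4.30339507e-06,
        1.27369966e+00, -3.69149350e-02]), 'joint_velocities': array([-0.00050456, -0.00229715, -0.00319687, -0.00020914,  0.00082368,
        0.0003397 ]), 'tau': array([ 1.99041115e-04, -5.03617501e+01, -3.58071542e+01,  7.30083813e-02,
        2.32870382e-02, -6.72741658e-05]), 'tool_pos': array([ 0.28589596, -0.61075907,  0.23752172]), 'tcp_rot': array([-3.06470333e+00, -6.81760001e-01,  5.63735170e-04]), 'contact_force': array([-0.25637175, -0.13473757,  0.65786202]), 'moment': array([-0.04315732,  0.00950813, -0.06297074]), 'grasp_force': 0.0, 'gripper_width': 0.08793765432599941}
```

View pics/scene0.png

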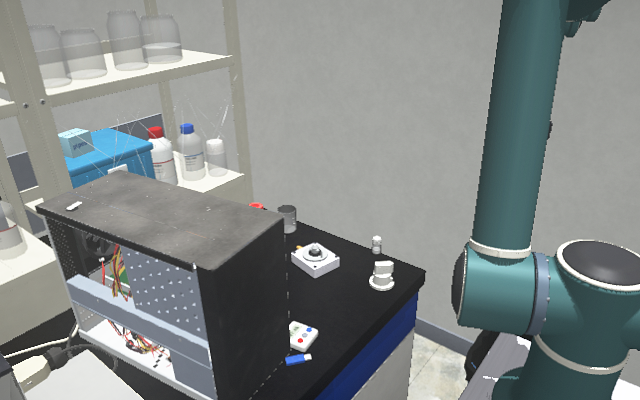

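View pics/top0.png

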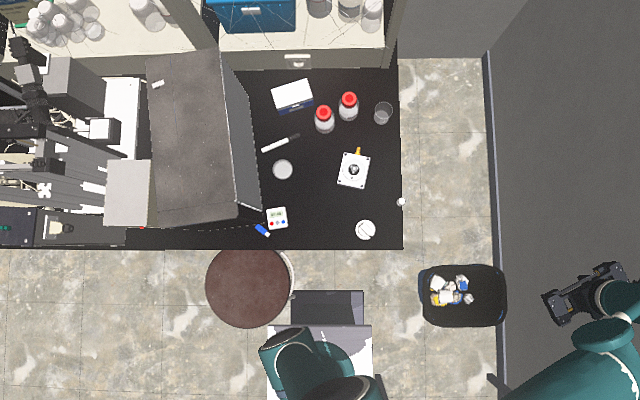

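The scene view shows the port at about (316,259), the cap at (382,276), the vial at (377,244) and the timer at (302,335). In the top view the port is at (353,170), the cap at (365,230), the vial at (401,202), the petri dish at (282,170) and the timer at (277,217). Next I'll zoom in on the cap and port.

Run:
```python
from h import *
t=cv2.imread("pics/top0.png"); s=cv2.imread("pics/scene0.png")
z=lambda i,x,y,w,h,f:cv2.resize(i[y:y+h,x:x+w],None,fx=f,fy=f,interpolation=cv2.INTER_CUBIC)
a=np.vstack([z(t,330,145,50,37,8),z(t,340,210,50,37,8)])
b=np.vstack([z(s,285,233,60,45,400/60),z(s,355,250,60,44,400/60)])
h=min(len(a),len(b)); cv2.imwrite("pics/z0.png",np.hstack([a[:h],b[:h]]))
c=cams.capture("top")
print(at_depth(c,[[365,230],[353,170],[345,182],[401,202],[282,170],[277,217],[237,212]]).round(3))
```

```text
[[ 0.437 -0.138  0.058]
 [ 0.617 -0.105  0.057]
 [ 0.585 -0.081  0.031]
 [ 0.521 -0.248  0.045]
 [ 0.628  0.116  0.013]
 [ 0.48   0.13   0.014]
 [ 0.472  0.172  0.325]]
```

View pics/z0.png

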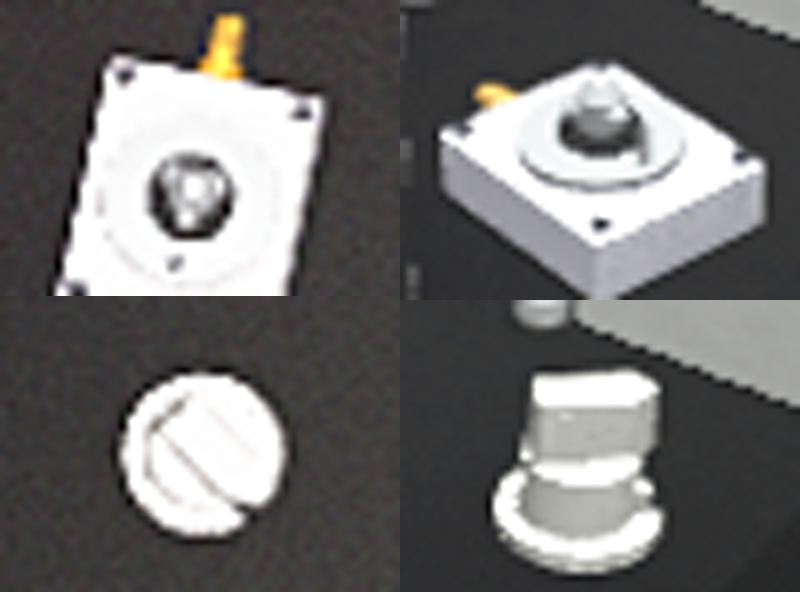

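The crops show the cap's notch at about top (370.6,237), with its flange centre at (365.4,229.9). The pin is at (351.9,178.1) and the stud at (353.8,169.4). The brass barb points up, so the block's yaw is slightly negative.

```bash
cat >> h.py <<'E'
def cloud(c):
    v,u=np.mgrid[0:400,0:640]; uv=np.c_[u.ravel(),v.ravel()]
    return at_depth(c,uv).reshape(400,640,3)
def biggest(m):
    cs,_=cv2.findContours(m.astype(np.uint8),cv2.RETR_EXTERNAL,cv2.CHAIN_APPROX_NONE)
    return max(cs,key=cv2.contourArea)[:,0]
E
python3 - <<'E'
from h import *
def near(P,x,y,r): return np.hypot(P[...,0]-x,P[...,1]-y)<r
for n in("top","scene"):
    c=cams.capture(n); P=cloud(c); g=c["image"].min(2); sat=np.ptp(c["image"].astype(int),axis=2)
    print(n,"bench z",np.median(P[near(P,.52,0,.05)][:,2]))
    def dirs(k):  # rect of plane points
        r=cv2.minAreaRect(k[:,:2].astype(np.float32)); return np.round(r[0],4),np.round(r[1],4),round(r[2],2)
    z=P[...,2]
    bar=(z>.05)&(z<.07)&near(P,.437,-.138,.04); k=P[bar]; 
    ev=np.linalg.eigh(np.cov(k[:,:2].T))[1][:,1]
    print("bar",bar.sum(),k.mean(0).round(4),np.degrees(np.arctan2(ev[1],ev[0])),dirs(on_plane(c,biggest(bar),.06)))
    capm=(g>110)&near(P,.437,-.138,.05)
    ct=biggest(capm); q=on_plane(c,ct,.008)
    print("flange", cv2.minEnclosingCircle(q[:,:2].astype(np.float32)))
    h=cv2.convexHull(ct,returnPoints=False); d=cv2.convexityDefects(ct,h)
    for e in sorted(d[:,0],key=lambda e:-e[3])[:3]: print("  defect",ct[e[2]],e[3]/256,on_plane(c,ct[e[2]],.008).round(4))
    top=(z>.02)&(g>90)&(sat<40)&near(P,.617,-.105,.075)
    ct=biggest(top); print("block",dirs(on_plane(c,ct,.03)))
    seat=on_plane(c,np.argwhere(near(P,.617,-.105,.025)&(z>.052))[:,::-1],.062)
    print("stud tip",seat.mean(0).round(4),len(seat))
    br=(c["image"][...,2].astype(int)-c["image"][...,0]>80)&near(P,.66,-.11,.06)
    print("barb",P[br].mean(0).round(4),br.sum())
c=cams.capture("top");print("pin",on_plane(c,[[351.9,178.1]],.05),"stud",on_plane(c,[[353.75,169.4]],.05),"notch",on_plane(c,[[370.6,237]],.008), on_plane(c,[[365.4,229.9]],.008))
E
```

```text
top bench z 0.00026018727227095084
bar 86 [ 0.4397 -0.1419  0.06  ] -135.4911525588514 (array([ 0.4388, -0.1422]), array([0.0413, 0.0167]), 44.37)
flange ((0.4411553144454956, -0.14116306602954865), 0.031314440071582794)
  defect [370 235] 1.875 [[ 0.4236 -0.1565  0.008 ]]
  defect [374 231] 0.7265625 [[ 0.4358 -0.1689  0.008 ]]
  defect [356 232] 0.6328125 [[ 0.433  -0.1137  0.008 ]]
block (array([ 0.6231, -0.1061]), array([0.0834, 0.101 ]), 77.19)
stud tip [ 0.6201 -0.1054  0.062 ] 43
barb [ 0.6847 -0.1211  0.0213] 30
scene bench z 0.00021926349091061503
bar 128 [ 0.4395 -0.1405  0.0578] -136.4478944608561 (array([ 0.4365, -0.1375]), array([0.0446, 0.0325]), 43.08)
flange ((0.45035651326179504, -0.16689923405647278), 0.06425129622220993)
  defect [390 275] 3.24609375 [[ 0.4375 -0.1757  0.008 ]]
  defect [374 274] 3.05078125 [[ 0.4718 -0.1554  0.008 ]]
  defect [384 262] 0.89453125 [[ 0.4792 -0.2159  0.008 ]]
block (array([ 0.6205, -0.102 ]), array([0.0929, 0.112 ]), 78.36)
stud tip [ 0.6161 -0.0975  0.062 ] 42
barb [ 0.6915 -0.1228  0.0217] 9
pin [[ 0.59379135 -0.10153079  0.05      ]] stud [[ 0.6203487  -0.10743106  0.05      ]] notch [[ 0.4174667  -0.15821007  0.008     ]] [[ 0.43928831 -0.14260703  0.008     ]]
```

```bash
cat >> h.py <<'E'
def tool(a):  # tool down, closing line (tool y) at world angle a (deg)
    a=np.radians(a); y=np.array([np.cos(a),np.sin(a),0]); z=np.array([0,0,-1.])
    return R.from_matrix(np.c_[np.cross(y,z),y,z]).as_rotvec()
CAP=np.array([.4412,-.1405]); CY=44.5; SEAT=np.array([.6205,-.1062]); PY=-12.7
E
python3 - <<'E'
from h import *
best=None
for h in(90,-90):
    q=[inverse_kinematics([*CAP,.0365],tool(CY+h)),inverse_kinematics([*SEAT,.15],tool(PY+h)),inverse_kinematics([*SEAT,.07],tool(PY+h))]
    print(h,[None if a is None else np.round(a,2) for a in q])
    if all(a is not None for a in q):
        m=max(abs(a[5]) for a in q)
        if best is None or m<best[0]: best=(m,h)
h=best[1]; print("use",h)
manip.set_gripper(.085,10)
manip.move_pose([*CAP,.16],tool(CY+h))
manip.move_linear([*CAP,.0365],rate=.08)
s=manip.state(); print(s["clock"],s["tool_pos"],s["contact_force"])
manip.set_gripper(0.0,40)
s=manip.state(); print(s["clock"],s["gripper_width"],s["grasp_force"],s["contact_force"])
manip.move_linear([*CAP,.15],rate=.1)
s=manip.state(); print(s["clock"],s["tool_pos"],s["gripper_width"],s["grasp_force"])
for n in("scene","top"): cv2.imwrite(f"pics/{n}1.png",cams.capture(n)["image"])
a=cv2.imread("pics/scene1.png")[150:330,290:450]; b=cv2.imread("pics/top1.png")[140:320,280:440]
cv2.imwrite("pics/z1.png",cv2.resize(np.hstack([a,b]),None,fx=2.5,fy=2.5,interpolation=cv2.INTER_CUBIC))
E
```

```text
90 [None, array([-0.21,  0.25,  1.79, -0.  ,  1.1 , -1.56]), array([-0.21,  0.33,  1.85, -0.  ,  0.96, -1.56])]
-90 [array([-0.36,  0.09,  2.22, -0.  ,  0.83,  0.43]), array([-0.21,  0.25,  1.79, -0.  ,  1.1 ,  1.58]), array([-0.21,  0.33,  1.85, -0.  ,  0.96,  1.58])]
use -90
4.075 [ 0.44171179 -0.14068674  0.0370356 ] [ 0.63100816 -0.26808119 -0.96872207]
5.1 0.017632772310392265 39.99991787597537 [-0.18646118 -0.87842949 -0.33611587]
6.3833 [ 0.44060358 -0.14028918  0.14920522] 0.01786539690417485 39.999758088961244
```

View pics/z1.png

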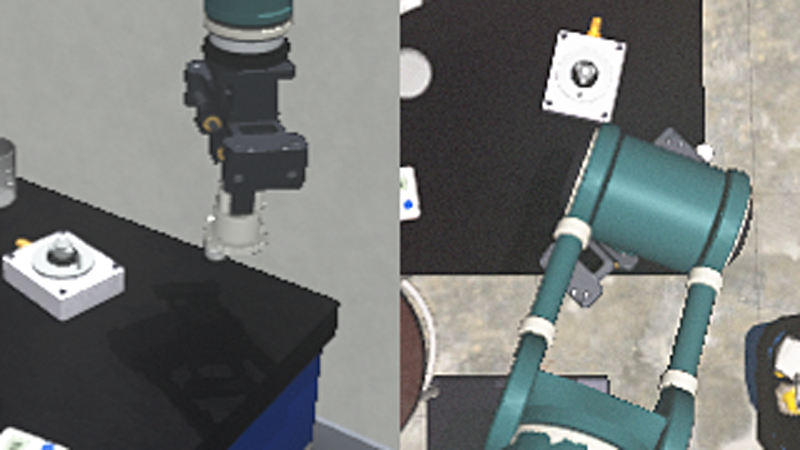

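The scene crop shows the cap hanging upright in the fingers at zoom (236,230), with the flange below. The top view is blocked by the arm. Next I'll carry the cap over the stud, turn it and check it.

Run:
```python
from h import *
manip.move_pose([*SEAT,.15],tool(PY-90))
manip.move_linear([*SEAT,.115],rate=.08)
s=manip.state(); print(s["clock"],s["tool_pos"],s["contact_force"],s["gripper_width"])
c=cams.capture("scene"); P=cloud(c)
zz=P[...,2]; nr=np.hypot(P[...,0]-SEAT[0],P[...,1]-SEAT[1])<.06
d=nr&(zz>.07)&(zz<.095); k=P[d]   # flange
print("flange pts",len(k),k.min(0).round(3),k.max(0).round(3))
o=np.hypot(*(k[:,:2]-SEAT).T); 
f=k[(k[:,2]<.088)]
from scipy.optimize import least_squares
# outline silhouettes: leftmost / rightmost columns of flange -> bearing of axis
v,u=np.where(d&(zz<.09)); print("cols",u.min(),u.max(),"rows",v.min(),v.max())
cv2.imwrite("pics/s2.png",cv2.resize(c["image"][205:290,270:370],None,fx=7,fy=7,interpolation=cv2.INTER_CUBIC))
```

```text
8.1333 [ 0.62003278 -0.10617549  0.11426356] [ 1.01994113  0.7555058  -0.84084558] 0.01774254806918683
flange pts 186 [ 0.588 -0.133  0.076] [ 0.65  -0.074  0.095]
cols 303 326 rows 234 246
```

View pics/s2.png

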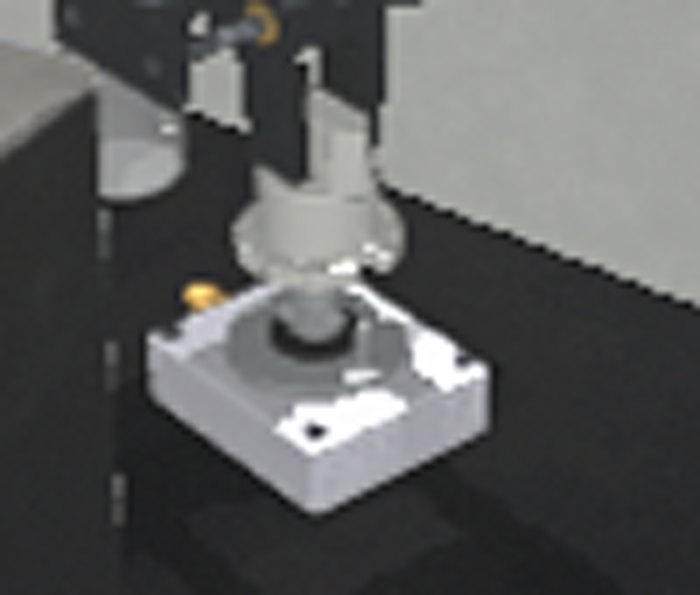

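The crop shows the cap upright over the stud. The flange spans zoom columns 232–405 and the seal ring spans 270–357. The notch side, with the white bits at (355,270), faces the pin at (365,335). I'll project the model points to measure any offset.

Run:
```python
from h import *
c=cams.capture("scene"); K=np.array(c["intrinsics"]); M=rot(c)
def proj(p):
    q=(np.atleast_2d(p)-c["position"])@M; s=q[:,:2]/q[:,2:]; s=s*(1+c["k1"]*(s**2).sum(1,keepdims=True)); return s*K[0,0]+K[:2,2]
t=np.linspace(0,2*np.pi,200)
circ=lambda r,z:proj(np.c_[SEAT[0]+r*np.cos(t),SEAT[1]+r*np.sin(t),0*t+z])
Z=lambda uv:((uv+.5-[270,205])*7)
im=c["image"]; s=manip.state(); zb=s["tool_pos"][2]-.037; print("cap z",zb)
big=cv2.resize(im[205:290,270:370],None,fx=7,fy=7,interpolation=cv2.INTER_CUBIC)
a=np.radians(PY); ux=np.array([np.cos(a),np.sin(a)])
for r,z,col in((.034,.036,(0,0,255)),(.0175,.04,(0,255,255)),(.03,zb,(0,255,0)),(.03,zb+.008,(255,255,0))):
    cv2.polylines(big,[Z(circ(r,z)).astype(np.int32)],True,col,1)
n=SEAT-.027*ux
pin=Z(proj([[*n,.036],[*n,.056]])).astype(int); cv2.line(big,tuple(map(int,pin[0])),tuple(map(int,pin[1])),(0,0,255),1)
e=SEAT-.03*ux; w=.0055*np.array([-ux[1],ux[0]])
for g in(e+w,e-w):
    p=Z(proj([[*g,zb],[*g,zb+.008]])).astype(int); cv2.line(big,tuple(map(int,p[0])),tuple(map(int,p[1])),(255,0,255),1)
cv2.imwrite("pics/s3.png",big)
d=np.abs(M.T@np.array([0,0,1])); print("cam right axis",M[:,0],"fwd",M[:,2], "m/px",np.linalg.norm([*SEAT,.05]-c["position"])/K[0,0])
```

```text
cap z 0.07839850640891041
cam right axis [-0.78695347 -0.61679753 -0.01628007] fwd [ 0.5504663  -0.6899151  -0.47011064] m/px 0.0025796903100611026
```

View pics/s3.png

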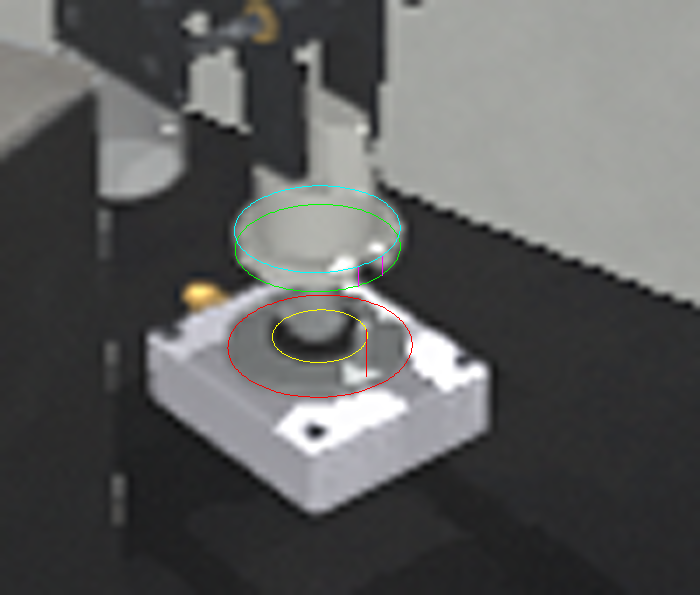

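The projected collar, flange and notch match the picture to within about a millimetre. I'll press down while watching the forces.

```bash
cat > press.py <<'E'
from h import *
import sys
z0,z1,step,fmax=map(float,sys.argv[1:5])
xy=SEAT.copy(); b=manip.state()["contact_force"] if z0>.11 else np.array([1.,.75,-.84])
z=z0
while z>z1+1e-6:
    z=max(z-step,z1); manip.move_linear([*xy,z],rate=.03)
    s=manip.state(); f=s["contact_force"]-b
    print(round(s["clock"],2),round(z,4),s["tool_pos"].round(4),f.round(1),s["moment"].round(2),round(s["gripper_width"],4))
    if f[2]>fmax or np.hypot(f[0],f[1])>8: print("STOP");break
E
python3 press.py .115 .084 .003 16
```

```text
8.48 0.112 [ 0.6205 -0.1062  0.1121] [-0.7  1.1  0.5] [ 0.05  0.04 -0.03] 0.0174
8.73 0.109 [ 0.6203 -0.1061  0.1087] [ 0.1 -0.3  0.9] [ 0.06 -0.    0.02] 0.0175
8.98 0.106 [ 0.6202 -0.1061  0.1057] [-0.1  0.   0.8] [ 0.03 -0.04  0.01] 0.0175
9.23 0.103 [ 0.6203 -0.1061  0.1027] [-0.2  0.1  0.4] [0.02 0.06 0.02] 0.0178
9.48 0.1 [ 0.6202 -0.1061  0.0997] [-0.4  0.4  0.3] [ 0.1   0.09 -0.  ] 0.0178
9.73 0.097 [ 0.6202 -0.1061  0.0967] [0.1 0.2 0.3] [ 0.05 -0.04  0.04] 0.018
9.98 0.094 [ 0.6205 -0.1063  0.0939] [ 0.6 -0.3  0.8] [ 0.   -0.06 -0.01] 0.0172
10.23 0.091 [ 0.6215 -0.1066  0.0915] [ 2.3 -1.2  2. ] [-0.22 -0.47 -0.01] 0.0177
10.48 0.088 [ 0.6223 -0.1071  0.089 ] [ 3.8 -3.7  2.6] [-0.64 -0.86 -0.  ] 0.0178
10.73 0.085 [ 0.6232 -0.1071  0.0879] [ 2.6 -2.6  8.2] [-0.56 -0.55  0.01] 0.0177
10.98 0.084 [ 0.6234 -0.1071  0.0871] [ 2.6 -2.5 10.2] [-0.5  -0.6   0.05] 0.0176
```

The stud is pushing the cap toward +x and slightly −y. I'll follow it with the target and continue.

```bash
sed -i 's/^xy=SEAT.copy()/xy=SEAT+[.0028,-.0014]/; ' press.py; sed -i 's/; b=manip.*$/; b=np.array([1.,.75,-.84])/' press.py
python3 press.py .0842 .074 .002 22
```

```text
11.25 0.0822 [ 0.6237 -0.1078  0.0827] [ 1.1 -1.9  3.2] [-0.31 -0.46 -0.01] 0.0175
11.5 0.0802 [ 0.6231 -0.1075  0.0786] [ 4.2 -3.2 -3.8] [-0.46 -1.08 -0.05] 0.0177
11.75 0.0782 [ 0.6227 -0.1076  0.0761] [ 4.2 -2.7 -4.7] [-0.51 -1.    0.03] 0.0181
12.0 0.0762 [ 0.6228 -0.1077  0.0755] [ 2.2 -3.5  0.1] [-0.5  -0.44  0.03] 0.0177
12.25 0.0742 [ 0.623  -0.1077  0.0743] [-0.2 -4.   2.9] [-0.48 -0.13 -0.01] 0.0178
12.5 0.074 [ 0.6231 -0.1077  0.0742] [-1.6 -4.3  5.4] [-0.47  0.08 -0.03] 0.0179
```

It clicked: the force dropped and the cap pulled itself down. I'll keep pressing.

```bash
sed -i 's/-.0014\]/-.0020]/' press.py
python3 press.py .074 .062 .0015 20
```

```text
12.75 0.0725 [ 0.6233 -0.1079  0.0727] [-1.  -2.5  5.8] [-0.21  0.03 -0.02] 0.0176
13.0 0.071 [ 0.6233 -0.1079  0.0725] [-4.7 -1.8 12.4] [-0.19  0.5   0.03] 0.018
13.25 0.0695 [ 0.6233 -0.1079  0.0725] [-8.4 -0.8 20.3] [-0.04  1.09 -0.02] 0.0177
STOP
```

Run:
```python
from h import *
manip.dwell(.7)
s=manip.state(); print(s["clock"],s["tool_pos"],s["contact_force"],s["grasp_force"],s["gripper_width"],R.from_rotvec(s["tcp_rot"]).as_matrix()[:,2])
c=cams.capture("scene"); cv2.imwrite("pics/s4.png",cv2.resize(c["image"][205:290,270:370],None,fx=7,fy=7,interpolation=cv2.INTER_CUBIC))
```

```text
13.95 [ 0.62332286 -0.10790555  0.07250569] [-6.32698643  0.2796487  19.21151055] 40.004157861694694 0.01790302968513914 [-3.95430355e-05  4.89918944e-04 -9.99999879e-01]
```

View pics/s4.png

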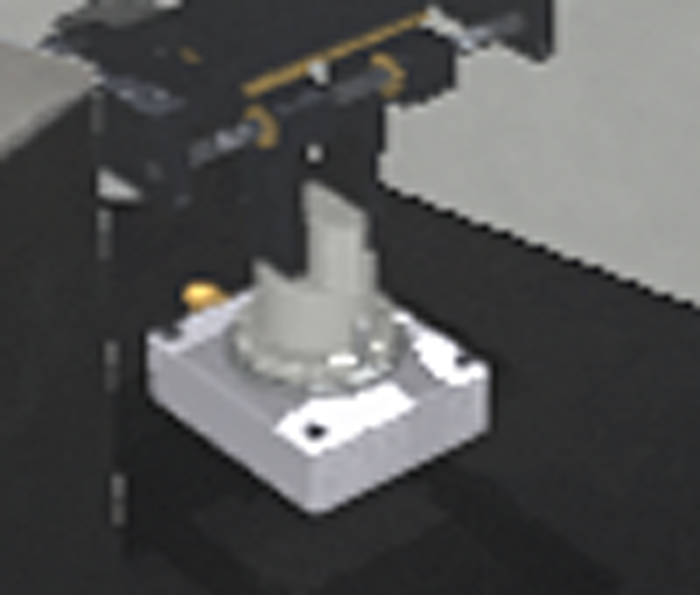

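The picture shows the flange flat on the collar at around (320,355), with the notch over the pin at about (360,340). The cap is upright and steady under a push of about 19 N.

```bash
python3 -c "
from h import *
print(order.close_job())"
```

```text
the job is handed in; nothing more can be done
None
```

The cap clicked onto the stud with its notch over the index pin and its flange down on the collar, and I handed the job in at about 14 s, still gripping it at 40 N and pressing with about 19 N; the judge's verdict was not shown.

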